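# Unclip the clamp and stow the dive slate

## Robot

A 6-joint arm with a two-finger parallel gripper is mounted at the origin on the work surface. World frame = base frame: x ahead of the robot, y to its left, z up, the work surface at z = 0. Lengths are in m, angles in degrees, forces in N, time in s.
With the tool pointing down it reaches from about 0.3 to 0.775 m from the base axis. Payload 14.6 kg.
Tool frame: the origin (TCP) lies on the centre line of the jaws, within the pads' length; the fingertips stand robot.tip_extent ahead of it and the grasp point (between the pads) lies 11 mm behind it (robot.tip_extent is the distance from the TCP to the fingertips, in m); z points along the fingers, y is the line along which they close (so a half turn about z gives the same grasp; the last joint's range is limited). The gripper opens to 94 mm and grips with 3 to 60 N. Pads are 16 mm wide; open, the fingers measure 119 mm over their backs; the gripper's body (75 mm by 177 mm) begins 78 mm behind the grasp point.
Start: joints at [69.523, 17.183, 87.147, -0, 75.671, -3.816], TCP at [0.158, 0.527, 0.213] pointing down, gripper open.
Joint ranges: [-173.82, 173.82], [-45.26, 126.66], [13.44, 144.39], [-59.66, 239.66], [0, 175.72], [-146.38, 146.38]. Speed limits (degrees/s): [127.2, 127.2, 147.25, 180, 180, 180].

## Interface

Orientations are given as [roll, pitch, yaw] about the fixed x, y, z axes, in that order (R = Rz(yaw) Ry(pitch) Rx(roll)).
In Python, from cell import robot gives the robot as it stands.
- The arm moves only by the tool play_rows, never from a script. Its argument "rows" is a list of rows, each a list of 7 numbers: the shift along the tool's x, y, z in m, then the turn, a rotation vector about the tool's x, y, z in rad, then the opening, from 0 (shut) to 1 (fully open). A call has exactly 10 rows; each row is the pose to reach, as a shift and turn from the pose commanded when the call began, along the tool's axes at that moment; what a row does not reach only later rows make up. A row lasts 1/8 s, in which the tool goes at most 62.5 mm and 10.7 degrees, less where a joint would pass 70% of its speed; a pose out of reach is approached as far as the arm can. A call with a gripper value outside its range is refused whole. The fingers move at their own pace and stop on an object; the grip force is fixed at half the most. Time passes only in rows, so rows that repeat a pose let the fingers close, or fill a call up. It gives the time, the measured TCP pose, the force, the opening and the grip force at its end, in the units of the state.
- robot.sense(): the state, without advancing time (a new reading comes with each control period).
- robot.read_camera(name): name is "scene" or "side" or "wrist"; returns a dict with "frame" (400x640x3 uint8, red, green, blue), "range_z" (400x640 float32, m along the optical axis (not along the pixel's ray), 0 where there is no reading), "K" (3x3 intrinsics, pixels), "world_from_camera" (4x4, takes a point from camera to world coordinates). Camera axes: x right, y up, looking along -z (the intrinsics and any distortion apply to the point x, -y, -z); pixel columns grow to the right and rows downward; lengths in m; the calibration is good to about 2 mm. A picture is of the moment at which its call begins.
- robot.hand_in(): hands the job in; it is judged then, once.
The state is a dict: "t": time; "joint_positions": joint angles; "qvel": joint speeds; "joint_torque": joint torques, N m; "eef_pos": TCP position; "tcp_rot": TCP orientation; "wrist_force": force on the tool from outside, world axes, zero at the start; "moment": the same for the moment, N m; "opening": finger opening in m; "gripper_force": force on a finger pad.
Only numpy, scipy, OpenCV 4.12 (cv2) and the standard library are available. Lean on these libraries where they do the work, as an engineer would, in place of code of your own. Each camera call takes 0.05 s, during which the arm holds its last target. There are 200 camera calls.

## Task

Someone has left a spring clamp clipped over one wall of the white slate rack, and its jaw blocks the slot. Squeeze it open, take it off and put it in the shallow wooden tray first; then take the dive slate from its leaning rest and slide it, long edge down, fully home into the rack's slot without banging or forcing it. Leave the snorkel, the two fin buckles and the steel hook where they lie.

Things in the scene. Friction and masses are not known exactly. Their poses are not given: they have to be found in the camera images.
- clamp: Aluminium spring clamp, clothes-peg type, 92 mm tall, 24 mm wide, 85 g. Starts upright, jaws down, astride the rack's +y wall, 26 mm below the rim; a tooth inside the outer jaw hooks under the panel's edge bead, so it lifts off only when squeezed. Origin: midway between the jaw ends, at the bottom; z to the handles, x along the pivot pin and slot, y across the jaws.
- clamp_pivot (a point): Centre of the clamp's pivot pin, 45 mm above the jaw ends. The flat handle tabs, 72 to 91 mm above the jaw ends, are 45 mm apart over their outer faces on the wall. Squeezed along y to a felt hard stop (about 34 mm; takes up to 17 N, so grip with 25 N or more) they open the 4 mm thick jaws by about 4 mm each; let go, they spring shut.
- rack: Fixed rack: two white perforated panels on a wooden foot 190 x 110 x 12 mm. Origin under the foot's centre; x along the slot, z up. The slot between the panels is 156 mm long (x), 11 mm wide (y), open at the top, closed at both ends; floor 15 mm, rim 75 mm above the bench. Panels 6 mm thick (inner face 5.5, outer 11.5 mm from the middle) with an edge bead outside, 2.5 mm proud.
- slot (a point): Centre of the slot's floor, 15 mm above the rack's origin; axes as the rack.
- slate: Rigid grey plastic dive slate, a slab 150 mm (x) by 9 mm (y) by 110 mm (z), 0.18 kg nominal. Origin at the centre of one long edge, the lower one at the start, z across the slab to the other long edge. At the start it stands on that edge in the rest, leaning back about 0.3 rad, so its z is not vertical.
- slate_mid (a point): Centre of the slate; 55 mm above the slot floor when the slate is fully home.
- rest: Fixed reclined wooden rest for the slate, foot 180 x 110 x 12 mm, origin under its centre, z up, x along the trough. The trough is tilted 0.3 rad about x (top leans to -y), 12 mm wide, floor 22 mm above the bench; back wall (-y) 62 mm, front wall (+y) 30 mm high along the slope: the slate's upper 48 mm are clear on both sides.
- tray: Fixed open wooden tray 180 x 180 mm, 28 mm high, walls and floor 5 mm; origin under its centre, z up. The rest and the tray may swap sides.
- snorkel: Teal snorkel lying on the bench, 300 mm long along y, 24 mm thick; origin at the middle of the tube, underside. Leave alone.
- buckle_a: Black fin buckle frame, 50 x 40 x 12 mm, origin under its centre. Leave alone.
- buckle_b: The other black fin buckle, the same. Leave alone.
- hook: S-shaped stainless hook lying flat, about 90 x 70 mm, 8 mm thick, origin under its centre. Leave alone.
Things that resemble listed ones, but are neither listed nor needed, are in the scene too. There is more than one size of the clamp; the one meant has the size given above. There is more than one size of the slate; the one meant has the size given above.

How it is judged (in metres and radians):
On the way, in this order (a step that is already met when the one before it is completed fails the run):
1. the clamp is off the rack, in the tray and let go (x of clamp_pivot in the frame of tray between -0.085 and 0.085 m and y of clamp_pivot in the frame of tray between -0.085 and 0.085 m and z of clamp_pivot in the frame of tray between 0 and 0.065 m and contact force between clamp and the fingers below 0.1 N and linear speed of clamp below 0.03 m/s), for 0.2 s.
2. the slate is fully home in the slot (horizontal distance between slate_mid and slot below 0.006 m and z of slate_mid in the frame of slot between 0.05 and 0.058 m and angle between the z axis of slate and the z axis of rack, either way round below 0.07 rad and angle between the x axis of slate and the x axis of rack, either way round below 0.05 rad and linear speed of slate below 0.02 m/s), for 0.2 s.
At the end, for the whole second after the job is handed in: Slate at rest in the slot, long edge down: centre within 6 mm of the slot's centre in plan and 50-58 mm above its floor, upright within 0.07 rad, in line within 0.05 rad. Clamp at rest in the tray: pivot within 85 mm of its centre along each side, under 65 mm high. Both let go (all of step 1 and all of step 2 and contact force between slate and the fingers below 0.1 N); the robot touches nothing.
It fails at once if a bystander (snorkel, buckle or hook) is moved by more than 25 mm (distance of any of snorkel, buckle_a, buckle_b, hook from where it was at the start of the episode above 0.025 m).
It fails at once if the slate is banged or forced against the rack with more than 50 N (contact force between slate and rack above 50 N).
It also fails if it takes over 62 s, if anything falls off the work surface, if the arm or the gripper's body presses on something with over 40 N, if the wrist force passes 120 N, or if a joint passes its speed limit or range.

## Working session

There is one attempt and no reset: what is moved stays moved. The work goes in short steps, Python scripts to look and compute and a tool call to move; the robot and the scene stay as the last step left them, time stands still between calls to the robot, and variables do not carry over. Pictures are saved under pics/ and viewed, at most 10 in all, crops included, and the job is handed in when it is done.

Besides the shell and the picture viewer there is one more tool, called after "Call:" as name(argument=value, ...), one argument or row to a line, values as JSON. play_rows: Moves the arm, as the interface text tells. Its arguments: {"type":"object","properties":{"rows":{"type":"array"}},"required":["rows"]}

```bash
ls; mkdir -p pics; cat > h.py <<'E'
import numpy as np, cv2
from cell import robot
from scipy.spatial.transform import Rotation as R
def cloud(c):
    K=np.array(c["K"]);T=np.array(c["world_from_camera"]);z=c["range_z"]
    v,u=np.mgrid[:400,:640]
    P=np.stack([(u-K[0,2])/K[0,0]*z,-(v-K[1,2])/K[1,1]*z,-z],-1)
    W=P@T[:3,:3].T+T[:3,3]; W[z==0]=np.nan
    return W
def get(n):
    c=robot.read_camera(n); np.savez(f"{n}.npz",**{k:np.array(v) for k,v in c.items()}); return c
def load(n): return dict(np.load(f"{n}.npz"))
def save(img,name): cv2.imwrite(f"pics/{name}.png",cv2.cvtColor(img,cv2.COLOR_RGB2BGR))
E
python3 - <<'E'
from h import *
for n in ("scene","side"):
    c=get(n); save(c["frame"],n); print(n,c["K"],c["world_from_camera"],[k for k in c])
c=get("wrist");print(c["world_from_camera"],c["K"])
print(robot.sense(), robot.tip_extent)
E
```

```text
pics
scene [[489.86494035   0.         319.77491666]
 [  0.         489.86494035 189.65037757]
 [  0.           0.           1.        ]] [[-0.06399603 -0.84256673  0.53477642  1.23875961]
 [ 0.99786642 -0.0470856   0.04522774 -0.04998362]
 [-0.01292712  0.53652983  0.84378234  1.05067862]
 [ 0.          0.          0.          1.        ]] ['frame', 'range_z', 'K', 'world_from_camera']
side [[408.13145379   0.         320.34742232]
 [  0.         408.13145379 198.9830152 ]
 [  0.           0.           1.        ]] [[ 0.86402638  0.29170474 -0.4103252   0.24157475]
 [-0.50291482  0.4626527  -0.73008846 -0.76422215]
 [-0.0231322   0.83717431  0.54644677  0.59326728]
 [ 0.          0.          0.          1.        ]] ['frame', 'range_z', 'K', 'world_from_camera']
[[ 0.28572902 -0.92216175 -0.26072328  0.08120229]
 [ 0.95830952  0.27457012  0.07908299  0.54969238]
 [-0.00134049 -0.2724499   0.96216904  0.3834039 ]
 [ 0.          0.          0.          1.        ]] [[283.20644472   0.         318.24005551]
 [  0.         283.20644472 195.4136812 ]
 [  0.           0.           1.        ]]
{'t': 0.15, 'joint_positions': array([ 6.95242761e+01,  1.72078616e+01,  8.71724450e+01, -1.04020910e-03,
        7.56721242e+01, -3.81514255e+00]), 'qvel': array([ 0.00617973, -0.18646918, -0.18083887, -0.02744867, -0.0693981 ,
       -0.02071764]), 'joint_torque': array([ 6.53351126e-04, -5.31969023e+01, -3.52808869e+01,  7.07202335e-02,
        2.37644557e-02, -1.07329950e-04]), 'eef_pos': array([0.15761434, 0.52671869, 0.21301869]), 'tcp_rot': array([-1.79947618e+02, -2.48323883e-03,  1.63339675e+02]), 'wrist_force': array([ 0.27489316,  0.82974086, -0.30848667]), 'moment': array([0.05149572, 0.01137291, 0.00836682]), 'gripper_force': 0.0, 'opening': 0.09371482319168047} 0.008
```

View pics/scene.png

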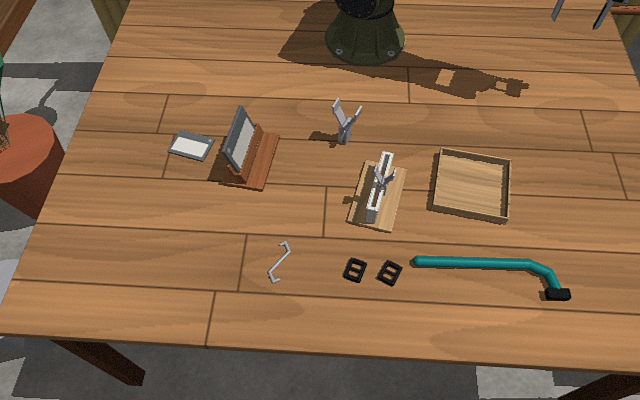

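View pics/side.png

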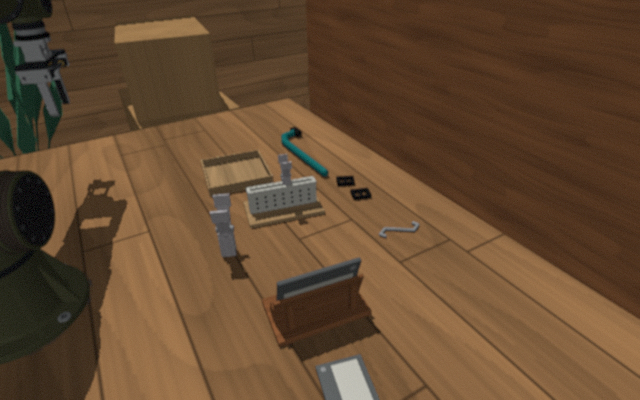

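The scene shows two clamps: a larger one standing free on the bench at about (345,120), and one on the rack at (383,180), which is the target. It also shows two slates: a small one lying flat at (190,147), and one leaning in the rest at (240,140), which is the target. The tray is at (470,185), the hook at (280,262), the buckles at (355,270) and (390,272), and the snorkel runs from (415,260) to (560,295). The side view agrees, with the clamp at (286,170), the rack at (283,197) and the slate at (320,278).

```bash
python3 - <<'E'
from h import *
c=load("scene");W=cloud(c);f=c["frame"]
def box(u0,u1,v0,v1): 
    return W[v0:v1,u0:u1].reshape(-1,3), f[v0:v1,u0:u1].reshape(-1,3).astype(int)
def rect(P,n):
    P=P[~np.isnan(P).any(1)]
    r=cv2.minAreaRect((P[:,:2]*1000).astype(np.float32)); print(n,len(P),np.round(r[0],1),np.round(r[1],1),round(r[2],1),np.round(np.median(P[:,2])*1000,1))
P,C=box(340,415,140,240); z=P[:,2]*1000
sat=C.max(1)-C.min(1)
rect(P[(z>6)&(z<16)],"rackfoot")
rect(P[(z>71)&(z<79)],"rim");
rect(P[(z>85)],"clamp top");rect(P[(z>115)],"clamp tabs"); print("max",np.nanmax(z))
for s in sorted(P[z>95]*1000,key=lambda p:p[2]): print(np.round(s),end=' ')
P,C=box(420,520,140,230); z=P[:,2]*1000
rect(P[(z>22)&(z<34)],"tray rim")
P,C=box(215,285,95,195); z=P[:,2]*1000;sat=C.max(1)-C.min(1)
rect(P[(z>6)&(z<16)],"restfoot"); S=P[(z>40)&(sat<25)]; rect(S,"slate grey"); print("zmax",np.nanmax(z))
m=S.mean(0);u,s,v=np.linalg.svd(S-m);print(m,v)
big=cv2.resize(np.hstack([f[80:240,330:430],f[80:240,200:300]]),None,fx=3,fy=3,interpolation=cv2.INTER_CUBIC); save(big[:,:,:],"crop")
E
```

```text
rackfoot 1987 [551.7  42.4] [285.9 196.5] 2.4 12.8
rim 401 [585.   41.2] [ 32.9 175.2] 77.0 75.7
clamp top 219 [599.9  43.6] [47.1 29.4] 84.1 112.5
clamp tabs 100 [600.4  43.7] [46.9 24.9] 79.2 131.4
max 145.19569323797322
[592.  49.  95.] [607.  35.  96.] [613.  44.  96.] [608.  40.  96.] [613.  42.  96.] [599.  40.  96.] [591.  42.  96.] [597.  40.  96.] [611.  37.  97.] [599.  47.  97.] [605.  47.  97.] [611.  40.  97.] [586.  47.  97.] [591.  49.  97.] [594.  42.  97.] [611.  49.  98.] [606.  35.  98.] [614.  40.  98.] [589.  42.  98.] [612.  42.  98.] [609.  42.  98.] [606.  37.  98.] [586.  44.  98.] [589.  40.  98.] [598.  42.  98.] [589.  49.  99.] [609.  44.  99.] [606.  40.  99.] [606.  49.  99.] [604.  37.  99.] [601.  49.  99.] [590.  47.  99.] [607.  44.  99.] [601.  42.  99.] [601.  44. 100.] [604.  46. 100.] [599.  46. 100.] [593.  44. 100.] [596.  44. 100.] [596.  46. 101.] [605.  32. 101.] [605.  44. 101.] [597.  39. 101.] [608.  42. 101.] [599.  49. 101.] [613.  44. 101.] [599.  51. 101.] [605.  49. 101.] [594.  39. 101.] [594.  46. 101.] [600.  44. 102.] [591.  44.
[... 2177 characters left out ...]
141.] [606.  65. 141.] [609.  62. 141.] [598.  65. 142.] [612.  62. 142.] [610.  65. 142.] [615.  64. 142.] [596.  67. 142.] [599.  67. 142.] [596.  24. 143.] [604.  22. 143.] [615.  62. 143.] [607.  22. 143.] [605.  67. 143.] [591.  24. 143.] [594.  24. 144.] [585.  26. 144.] [600.  22. 144.] [594.  22. 144.] [586.  24. 144.] [614.  64. 145.] [603.  20. 145.] tray rim 715 [542.8 273.6] [180.8 185.9] 79.7 27.9
restfoot 1180 [ 431.8 -309.2] [337.3 192.1] 4.5 12.6
slate grey 1202 [ 486.  -313.6] [ 35.1 156. ] 81.9 93.9
zmax 132.197619634845
[ 0.49369107 -0.31350774  0.09319433] [[ 0.99016402 -0.139887   -0.00261409]
 [-0.04119837 -0.3093687   0.95004931]
 [-0.13370827 -0.94059695 -0.31208888]]
```

View pics/crop.png

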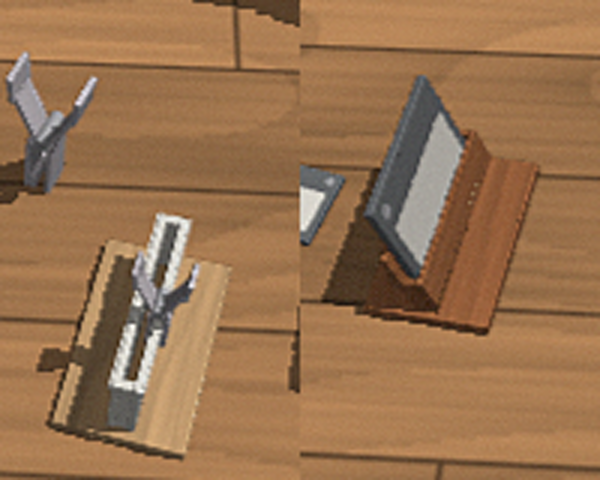

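The crop confirms the choice: the rack clamp's handles are at about (379,175) and (394,178) in full-image pixels, and its tabs measure 47 mm apart with the top at 143 mm, so it is the 92 mm one. The leaning slate is the 150 mm one. I'll move over the rack for a closer wrist view.

Call:
play_rows(
  rows=[
    [-0.051,-0.034,-0.003,0,0,-0.008,1],
    [-0.102,-0.067,-0.006,0,0,-0.016,1],
    [-0.153,-0.101,-0.009,0,0,-0.024,1],
    [-0.204,-0.134,-0.012,0,0,-0.032,1],
    [-0.255,-0.168,-0.015,0,0,-0.04,1],
    [-0.306,-0.201,-0.018,0,0,-0.048,1],
    [-0.357,-0.235,-0.021,0,0,-0.056,1],
    [-0.408,-0.268,-0.024,0,0,-0.064,1],
    [-0.458,-0.302,-0.027,0,0,-0.072,1],
    [-0.509,-0.335,-0.027,0,0,-0.08,1],
  ],
)

```text
t: 1.4
eef_pos: [0.5503, 0.0582, 0.2406]
tcp_rot: [180.0, 0.0, 167.9]
wrist_force: [1.0, 0.2, -0.5]
opening: 0.094
gripper_force: 0.0
```

```bash
cat >> h.py <<'E'
def rect(P,n):
    P=P[~np.isnan(P).any(1)]
    r=cv2.minAreaRect((P[:,:2]*1000).astype(np.float32)); print(n,len(P),np.round(r[0],1),np.round(r[1],1),round(r[2],1),"z",np.round(np.median(P[:,2])*1000,1)); return P
def st():
    s=robot.sense(); print("t",round(s["t"],2),"pos",np.round(s["eef_pos"]*1000,1),"rot",np.round(s["tcp_rot"],2),"F",np.round(s["wrist_force"],1),"M",np.round(s["moment"],2),"open",np.round(s["opening"]*1000,1),"g",round(s["gripper_force"],1)); return s
def delta(pos,rpy):
    s=robot.sense(); R0=R.from_euler("xyz",s["tcp_rot"],degrees=True); R1=R.from_euler("xyz",rpy,degrees=True)
    print("shift",np.round(R0.inv().apply(np.array(pos)-s["eef_pos"]),4),"turn",np.round((R0.inv()*R1).as_rotvec(),4))
E
python3 - <<'E'
from h import *
st(); c=get("wrist"); save(c["frame"],"w1"); W=cloud(c); z=W[...,2]*1000
near=(abs(W[...,0]-.58)<.14)&(abs(W[...,1]-.04)<.1)
P=rect(W[near&(z>71)&(z<79)],"rim"); rect(W[near&(z>8)&(z<16)],"foot"); rect(W[near&(z>120)&(z<150)],"tabs")
E
```

```text
t 1.4 pos [550.3  58.2 240.6] rot [1.7999e+02 2.0000e-02 1.6792e+02] F [ 1.   0.2 -0.5] M [-0.04 -0.02  0.04] open 94.0 g 0.0
rim 1679 [583.6  43.1] [ 32.8 173. ] 76.9 z 74.0
foot 6602 [582.3  40.8] [109.9 189.8] 77.0 z 11.2
tabs 356 [598.2  45.8] [46.8 24.3] 76.8 z 136.1
```

View pics/w1.png

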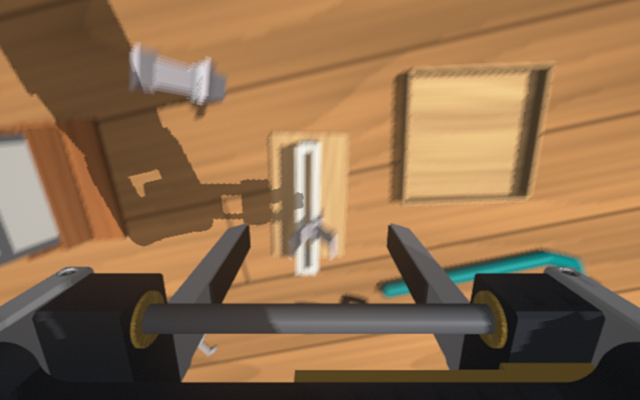

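The wrist view shows the rack foot around (308,195), with the clamp's handles at (313,235) between the fingers and the tray at (470,135). The rack is at (582.3, 40.8) mm with yaw -13°, and the clamp sits 8.4 mm toward its +y wall.

Call:
play_rows(
  rows=[
    [-0.016,-0.001,0.015,0,0,0.008,1],
    [-0.032,-0.002,0.03,0,0,0.016,1],
    [-0.0495,-0.0024,0.045,0,0,0.016,1],
    [-0.0495,-0.0024,0.055,0,0,0.016,1],
    [-0.0495,-0.0024,0.055,0,0,0.016,1],
    [-0.0495,-0.0024,0.055,0,0,0.016,1],
    [-0.0495,-0.0024,0.055,0,0,0.016,1],
    [-0.0495,-0.0024,0.055,0,0,0.016,1],
    [-0.0495,-0.0024,0.055,0,0,0.016,1],
    [-0.0495,-0.0024,0.055,0,0,0.016,1],
  ],
)

```text
t: 2.7
eef_pos: [0.5972, 0.0473, 0.1855]
tcp_rot: [180.0, 0.0, 167.0]
wrist_force: [-0.2, -0.1, -0.7]
opening: 0.094
gripper_force: 0.0
```

```bash
python3 - <<'E'
from h import *
st(); c=get("wrist"); W=cloud(c); z=W[...,2]*1000
near=(abs(W[...,0]-.58)<.14)&(abs(W[...,1]-.04)<.1)
b=near&(abs(W[...,0]-.598)<.03)&(abs(W[...,1]-.046)<.04)
rect(W[near&(z>8)&(z<16)],"foot"); rect(W[b&(z>122)&(z<150)],"tabs")
delta([.5982,.0457,.120],[180,0,167])
E
```

```text
t 2.7 pos [597.2  47.3 185.5] rot [180.     0.   167.01] F [-0.2 -0.1 -0.7] M [-0.01 -0.03 -0.  ] open 94.0 g 0.0
foot 9348 [582.1  40.7] [110.2 189.2] 77.1 z 11.2
tabs 558 [598.1  45.5] [47.1 24. ] 77.3 z 137.5
shift [-0.0014 -0.0013  0.0655] turn [-0.      0.      0.0001]
```

Call:
play_rows(
  rows=[
    [-0.0014,-0.0015,0.02,0,0,0,1],
    [-0.0014,-0.0015,0.045,0,0,0,1],
    [-0.0014,-0.0015,0.0655,0,0,0,1],
    [-0.0014,-0.0015,0.0655,0,0,0,1],
    [-0.0014,-0.0015,0.0655,0,0,0,0],
    [-0.0014,-0.0015,0.0655,0,0,0,0],
    [-0.0014,-0.0015,0.0655,0,0,0,0],
    [-0.0014,-0.0015,0.0655,0,0,0,0],
    [-0.0014,-0.0015,0.0655,0,0,0,0],
    [-0.0014,-0.0015,0.0655,0,0,0,0],
  ],
)

```text
t: 4.0
eef_pos: [0.5981, 0.0455, 0.1199]
tcp_rot: [-180.0, -0.0, 167.0]
wrist_force: [0.8, -0.6, -0.9]
opening: 0.0377
gripper_force: 13.0
```

```bash
python3 -c "
from h import *
st()"
```

```text
t 4.0 pos [598.1  45.5 119.9] rot [-1.8000e+02 -1.0000e-02  1.6701e+02] F [ 0.8 -0.6 -0.9] M [-0.03  0.04  0.02] open 37.7 g 13.0
```

Call:
play_rows(
  rows=[
    [0,0,0,0,0,0,0],
    [0,0,0,0,0,0,0],
    [0,0,0,0,0,0,0],
    [0,0,0,0,0,0,0],
    [0,0,0,0,0,0,0],
    [0,0,-0.002,0,0,0,0],
    [0,0,-0.004,0,0,0,0],
    [0,0,-0.006,0,0,0,0],
    [0,0,-0.008,0,0,0,0],
    [0,0,-0.01,0,0,0,0],
  ],
)

```text
t: 5.25
eef_pos: [0.5982, 0.0455, 0.1301]
tcp_rot: [-180.0, 0.0, 167.0]
wrist_force: [-0.2, 0.0, -1.2]
opening: 0.0354
gripper_force: 30.0
```

```bash
python3 -c "
from h import *
st()"
```

```text
t 5.25 pos [598.2  45.5 130.1] rot [-180.    0.  167.] F [-0.2  0.  -1.2] M [ 0.04  0.02 -0.  ] open 35.4 g 30.0
```

Call:
play_rows(
  rows=[
    [0,0,-0.015,0,0,0,0],
    [0,0,-0.035,0,0,0,0],
    [0,0,-0.055,0,0,0,0],
    [0.01,0.02,-0.065,0,0,0,0],
    [0.026,0.052,-0.065,0,0,0,0],
    [0.045,0.09,-0.065,0,0,0,0],
    [0.065,0.13,-0.065,0,0,0,0],
    [0.085,0.17,-0.065,0,0,0,0],
    [0.1,0.2,-0.065,0,0,0,0],
    [0.105,0.21,-0.065,0,0,0,0],
  ],
)

```text
t: 6.5
eef_pos: [0.5419, 0.2762, 0.1951]
tcp_rot: [180.0, -0.0, 167.2]
wrist_force: [-0.6, -0.2, -1.0]
opening: 0.0358
gripper_force: 30.0
```

```bash
python3 - <<'E'
from h import *
st(); c=get("scene"); W=cloud(c); z=W[...,2]*1000
n=(abs(W[...,0]-.543)<.12)&(abs(W[...,1]-.274)<.12)
rect(W[n&(z>23)&(z<33)],"tray")
save(cv2.resize(c["frame"][60:240,340:540],None,fx=3,fy=3),"lift")
E
```

```text
t 6.5 pos [541.9 276.2 195.1] rot [ 1.8000e+02 -1.0000e-02  1.6715e+02] F [-0.6 -0.2 -1. ] M [-0.   -0.01  0.02] open 35.8 g 30.0
tray 647 [543.6 273.6] [180.5 186.1] 80.1 z 28.0
```

View pics/lift.png

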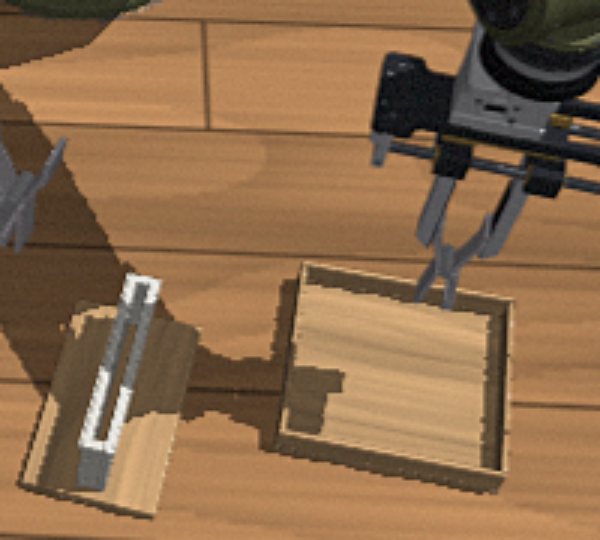

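The clamp is off the rack, held with its jaws at about (445,270) over the tray, and the rack slot is clear. Next I lower and release it.

Call:
play_rows(
  rows=[
    [0,0,0.02,0,0,0,0],
    [0,0,0.045,0,0,0,0],
    [0,0,0.07,0,0,0,0],
    [0,0,0.09,0,0,0,0],
    [0,0,0.102,0,0,0,0],
    [0,0,0.11,0,0,0,0],
    [0,0,0.115,0,0,0,0],
    [0,0,0.117,0,0,0,0.4],
    [0,0,0.117,0,0,0,0.7],
    [0,0,0.117,0,0,0,1],
  ],
)

```text
t: 7.8
eef_pos: [0.5433, 0.2739, 0.0783]
tcp_rot: [180.0, 0.0, 167.0]
wrist_force: [-0.4, 0.5, -0.1]
opening: 0.0541
gripper_force: 0.0
```

```bash
python3 -c "
from h import *
st()"
```

```text
t 7.8 pos [543.3 273.9  78.3] rot [1.7998e+02 3.0000e-02 1.6701e+02] F [-0.4  0.5 -0.1] M [-0.03  0.04  0.04] open 54.1 g 0.0
```

Call:
play_rows(
  rows=[
    [0,0,0,0,0,0,1],
    [0,0,0,0,0,0,1],
    [0,0,-0.01,0,0,0,1],
    [0,0,-0.03,0,0,0,1],
    [0,0,-0.06,0,0,0,1],
    [0,0,-0.09,0,0,0,1],
    [0,0,-0.12,0,0,0,1],
    [0,0,-0.15,0,0,0,1],
    [0,0,-0.18,0,0,0,1],
    [0,0,-0.18,0,0,0,1],
  ],
)

```text
t: 9.05
eef_pos: [0.5437, 0.274, 0.2608]
tcp_rot: [179.8, 0.2, 167.0]
wrist_force: [-0.2, 0.0, -0.5]
opening: 0.0938
gripper_force: 0.0
```

```bash
python3 - <<'E'
from h import *
st(); c=get("wrist"); W=cloud(c); z=W[...,2]*1000; f=c["frame"].astype(int)
n=(abs(W[...,0]-.543)<.08)&(abs(W[...,1]-.274)<.08)
rect(W[n&(z>40)],"clamp"); rect(W[n&(z>15)&(z<40)],"low")
delta([.47,-.20,.24],[180,0,172])
E
```

```text
t 9.05 pos [543.7 274.  260.8] rot [179.84   0.22 167.01] F [-0.2  0.  -0.5] M [0.01 0.04 0.01] open 93.8 g 0.0
clamp 66351 [531.4 273.5] [155.4  47.7] 77.1 z 370.8
low 497 [543. 274.] [159.9 160. ] 90.0 z 26.0
shift [-0.0352 -0.4782  0.0183] turn [ 0.001   0.0015 -0.0872]
```

Call:
play_rows(
  rows=[
    [-0.002,-0.03,0.002,0,0,-0.009,1],
    [-0.006,-0.085,0.004,0,0,-0.018,1],
    [-0.01,-0.14,0.006,0,0,-0.026,1],
    [-0.014,-0.195,0.008,0,0,-0.035,1],
    [-0.018,-0.25,0.01,0,0,-0.044,1],
    [-0.022,-0.305,0.012,0,0,-0.052,1],
    [-0.026,-0.36,0.014,0,0,-0.061,1],
    [-0.03,-0.41,0.016,0,0,-0.07,1],
    [-0.033,-0.455,0.018,0,0,-0.08,1],
    [-0.035,-0.478,0.018,0,0,-0.087,1],
  ],
)

```text
t: 10.35
eef_pos: [0.4687, -0.2016, 0.2386]
tcp_rot: [180.0, -0.1, 171.9]
wrist_force: [0.4, 0.3, 0.2]
opening: 0.094
gripper_force: 0.0
```

```bash
python3 - <<'E'
from h import *
c=load("wrist"); W=cloud(c); z=W[...,2]*1000
n=(abs(W[...,0]-.543)<.08)&(abs(W[...,1]-.274)<.08)
rect(W[n&(z>40)&(z<120)],"clamp")
st(); c=get("wrist"); save(c["frame"],"w2"); W=cloud(c); z=W[...,2]*1000; f=c["frame"].astype(int); sat=f.max(2)-f.min(2)
n=(abs(W[...,0]-.49)<.14)&(abs(W[...,1]+.31)<.1)
rect(W[n&(z>8)&(z<15)],"foot")
S=W[n&(z>50)&(z<140)&(sat<30)]; rect(S,"slate all"); print(S[:,2].max())
m=S.mean(0);u,s,v=np.linalg.svd(S-m,full_matrices=False);print(m,v)
rect(S[S[:,2]>.115],"slate top")
E
```

```text
clamp 726 [542.7 273. ] [51.2 25.7] 76.1 z 69.7
t 10.35 pos [ 468.7 -201.6  238.6] rot [ 1.7997e+02 -1.2000e-01  1.7190e+02] F [0.4 0.3 0.2] M [ 0.03 -0.04 -0.02] open 94.0 g 0.0
foot 3830 [ 488.3 -291.7] [109.8 178.3] 82.3 z 11.1
slate all 4133 [ 483.4 -312.9] [ 32.7 146.9] 82.2 z 100.9
0.12820147508863222
[ 0.45783518 -0.30910113  0.09738667] [[ 0.9906024  -0.10286762 -0.09013959]
 [-0.05066538  0.33617293 -0.94043648]
 [ 0.12704295  0.93616559  0.32780189]]
slate top 1342 [ 463.5 -320.3] [ 12.7 109.4] 82.2 z 124.7
```

View pics/w2.png

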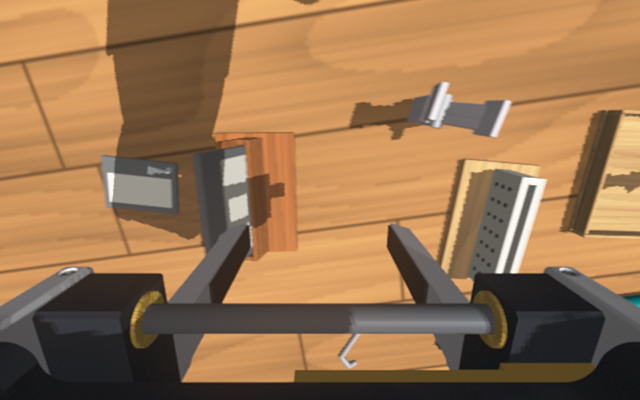

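The rest is at (255,190) with the target slate's top edge at about (205,195). The small decoy slate is at (140,185), and the clamp is standing in the tray centre, so step 1 looks met. I'll hover along the slate's axis with the tool tilted to match its lean.

```bash
python3 -c "
from h import *
delta([.480,-.352,.20],[161.1,0,172.3])"
```

```text
shift [-0.0325 -0.1459  0.0385] turn [-0.3298 -0.0008 -0.0075]
```

Call:
play_rows(
  rows=[
    [-0.004,-0.018,0.003,-0.04,0,0,1],
    [-0.009,-0.04,0.008,-0.085,0,0,1],
    [-0.014,-0.065,0.014,-0.13,0,-0.003,1],
    [-0.02,-0.09,0.02,-0.18,0,-0.004,1],
    [-0.025,-0.112,0.026,-0.23,0,-0.005,1],
    [-0.029,-0.13,0.032,-0.28,0,-0.006,1],
    [-0.0325,-0.146,0.0385,-0.33,0,-0.0075,1],
    [-0.0325,-0.146,0.0385,-0.33,0,-0.0075,1],
    [-0.0325,-0.146,0.0385,-0.33,0,-0.0075,1],
    [-0.0325,-0.146,0.0385,-0.33,0,-0.0075,1],
  ],
)

```text
t: 11.65
eef_pos: [0.4819, -0.3481, 0.2019]
tcp_rot: [161.1, 0.1, 172.5]
wrist_force: [-0.2, -0.8, 0.8]
opening: 0.0944
gripper_force: 0.0
```

```bash
cat > sl.py <<'E'
from h import *
s=st(); c=get("wrist"); W=cloud(c); z=W[...,2]*1000; f=c["frame"].astype(int); sat=f.max(2)-f.min(2)
Rt=R.from_euler("xyz",s["tcp_rot"],degrees=True)
n=(abs(W[...,0]-.49)<.14)&(abs(W[...,1]+.31)<.1)
rect(W[n&(z>8)&(z<15)],"foot")
S=W[n&(z>50)&(z<140)&(sat<30)]
T=Rt.inv().apply(S-s["eef_pos"])*1000   # tool frame mm
print("n",len(T)); 
print("pct x",np.percentile(T[:,0],[0,.3,1,50,99,99.7,100]).round(1)); print("pct z",np.percentile(T[:,2],[0,.3,1,5,99]).round(1))
zt=np.percentile(T[:,2],1)
top=T[T[:,2]<zt+3]; print("top y",np.percentile(top[:,1],[1,10,50,90,99]).round(1), "x",np.percentile(top[:,0],[.5,99.5]).round(1))
for a in (0,1):
  g=T[(T[:,2]>zt+8)&(abs(T[:,1])<25)]
  if a==0: front=g
A=np.c_[front[:,0],front[:,2],np.ones(len(front))]
q,*_=np.linalg.lstsq(A,front[:,1],rcond=None); r=front[:,1]-A@q; k=abs(r)<3; q,*_=np.linalg.lstsq(A[k],front[k,1],rcond=None); print("face y = ",q.round(4)," (x,z slopes)", r[k].std().round(2), k.sum())
E
python3 sl.py
```

```text
t 11.65 pos [ 481.9 -348.1  201.9] rot [1.6114e+02 9.0000e-02 1.7246e+02] F [-0.2 -0.8  0.8] M [-0.14  0.   -0.01] open 94.4 g 0.0
foot 7397 [ 488.3 -292.1] [110.2 179.5] 82.2 z 11.2
n 1464
pct x [-71.4 -70.6 -69.5  11.5  76.   76.7  76.8]
pct z [ 77.2  77.6  77.8  78.2 113.4]
top y [-7.6 -6.8 -3.4 -0.5  0.4] x [-70.2  75.9]
face y =  [ 0.0117 -0.0385 -4.4717]  (x,z slopes) 0.48 46
```

```bash
python3 -c "
from h import *
s=st();print(s['qvel'].round(2), s['joint_positions'].round(3))"
```

```text
t 11.7 pos [ 481.8 -348.3  202. ] rot [1.6114e+02 1.0000e-01 1.7246e+02] F [-0.2  0.   0.2] M [-0.09 -0.   -0.01] open 94.1 g 0.0
[-0.17  0.14 -0.24  0.07  0.12 -0.29] [ -45.881   29.743   73.058   14.753   89.119 -130.134]
```

Call:
play_rows(
  rows=[
    [0.003,-0.0015,0.01,0,0,0,1],
    [0.003,-0.0015,0.025,0,0,0,1],
    [0.003,-0.0015,0.04,0,0,0,1],
    [0.003,-0.0015,0.05,0,0,0,0.6],
    [0.003,-0.0015,0.05,0,0,0,0.6],
    [0.003,-0.0015,0.05,0,0,0,0.6],
    [0.003,-0.0015,0.05,0,0,0,0.6],
    [0.003,-0.0015,0.05,0,0,0,0.6],
    [0.003,-0.0015,0.05,0,0,0,0.6],
    [0.003,-0.0015,0.05,0,0,0,0.6],
  ],
)

```text
t: 12.95
eef_pos: [0.4806, -0.3339, 0.1537]
tcp_rot: [161.1, 0.1, 172.4]
wrist_force: [0.4, 0.7, 0.4]
opening: 0.0563
gripper_force: 0.0
```

```bash
python3 sl.py
```

```text
t 12.95 pos [ 480.6 -333.9  153.7] rot [1.6110e+02 7.0000e-02 1.7241e+02] F [0.4 0.7 0.4] M [-0.14  0.01  0.05] open 56.3 g 0.0
foot 9158 [ 488.7 -292.3] [110.2 179.9] 82.5 z 11.2
n 2105
pct x [-68.1 -67.5 -65.5  13.2  73.4  73.6  73.6]
pct z [ 1.5  3.6  5.6 28.  63.7]
top y [-39.2 -37.  -32.1 -29.3 -28.4] x [ 5.8 10.1]
face y =  [ 0.0049 -0.16    3.3357]  (x,z slopes) 1.72 1554
```

```bash
sed -i 's/^print("n",len(T))/T=T[(abs(T[:,1])<16)\&(T[:,2]>12)]; print("n",len(T))/; s/get("wrist")/load("wrist")/' sl.py; python3 sl.py
```

```text
t 13.0 pos [ 480.6 -333.9  153.7] rot [1.6109e+02 7.0000e-02 1.7241e+02] F [ 0.1 -0.2 -0.1] M [-0.16  0.04  0.02] open 56.1 g 0.0
foot 9158 [ 488.7 -292.3] [110.2 179.9] 82.5 z 11.2
n 2073
pct x [-68.1 -67.5 -65.6  14.2  73.4  73.5  73.6]
pct z [27.  27.5 27.7 28.2 63.7]
top y [-5.2 -4.4 -1.2  1.9  3. ] x [-67.2  72.7]
face y =  [ 0.024   0.0221 -8.0237]  (x,z slopes) 0.75 127
```

Call:
play_rows(
  rows=[
    [0.0015,-0.001,0.015,0,0,0,0.6],
    [0.0027,-0.001,0.035,0,0,0,0.6],
    [0.0027,-0.001,0.05,0,0,0,0.6],
    [0.0027,-0.001,0.055,0,0,0,0.6],
    [0.0027,-0.001,0.055,0,0,0,0.4],
    [0.0027,-0.001,0.055,0,0,0,0.25],
    [0.0027,-0.001,0.055,0,0,0,0.15],
    [0.0027,-0.001,0.055,0,0,0,0],
    [0.0027,-0.001,0.055,0,0,0,0],
    [0.0027,-0.001,0.055,0,0,0,0],
  ],
)

```text
t: 14.25
eef_pos: [0.4802, -0.317, 0.1013]
tcp_rot: [161.1, 0.1, 172.4]
wrist_force: [-0.3, -1.3, -0.6]
opening: 0.0088
gripper_force: 30.0
```

Call:
play_rows(
  rows=[
    [0,0,0,0,0,0,0],
    [0,0,0,0,0,0,0],
    [0,0,-0.002,0,0,0,0],
    [0,0,-0.004,0,0,0,0],
    [0,0,-0.006,0,0,0,0],
    [0,0,-0.008,0,0,0,0],
    [0,0,-0.01,0,0,0,0],
    [0,0,-0.01,0,0,0,0],
    [0,0,-0.01,0,0,0,0],
    [0,0,-0.01,0,0,0,0],
  ],
)

```text
t: 15.5
eef_pos: [0.4798, -0.32, 0.1107]
tcp_rot: [161.1, 0.1, 172.4]
wrist_force: [0.3, 0.0, -2.1]
opening: 0.0086
gripper_force: 30.0
```

```bash
python3 -c "
from h import *
s=st()"
```

```text
t 15.5 pos [ 479.8 -320.   110.7] rot [1.6109e+02 6.0000e-02 1.7241e+02] F [ 0.3  0.  -2.1] M [-0.29  0.03 -0.04] open 8.6 g 30.0
```

Call:
play_rows(
  rows=[
    [0,0,-0.01,0,0,0,0],
    [0,0,-0.025,0,0,0,0],
    [0,0,-0.04,0,0,0,0],
    [0,0,-0.055,0,0,0,0],
    [0,0,-0.07,0,0,0,0],
    [0,0,-0.085,0,0,0,0],
    [0,0,-0.1,0,0,0,0],
    [0,0,-0.11,0,0,0,0],
    [0,0,-0.12,0,0,0,0],
    [0,0,-0.12,0,0,0,0],
  ],
)

```text
t: 16.75
eef_pos: [0.4746, -0.3589, 0.2248]
tcp_rot: [161.1, 0.1, 172.4]
wrist_force: [-0.5, 0.9, -2.3]
opening: 0.0087
gripper_force: 30.0
```

```bash
python3 -c "
from h import *
s=st(); delta([.5823,.0408,.22],[180,0,167])"
```

```text
t 16.75 pos [ 474.6 -358.9  224.8] rot [1.6113e+02 1.1000e-01 1.7240e+02] F [-0.5  0.9 -2.3] M [-0.33  0.01 -0.06] open 8.7 g 30.0
shift [-0.0539  0.3867  0.1374] turn [ 0.3293 -0.0136  0.0938]
```

Call:
play_rows(
  rows=[
    [-0.003,0.02,0.007,0.03,-0.001,0.008,0],
    [-0.009,0.065,0.023,0.07,-0.002,0.018,0],
    [-0.016,0.115,0.041,0.11,-0.004,0.028,0],
    [-0.023,0.165,0.059,0.15,-0.006,0.04,0],
    [-0.03,0.215,0.076,0.19,-0.008,0.052,0],
    [-0.037,0.265,0.094,0.23,-0.01,0.064,0],
    [-0.044,0.315,0.112,0.27,-0.011,0.077,0],
    [-0.05,0.355,0.126,0.3,-0.013,0.088,0],
    [-0.053,0.38,0.135,0.32,-0.0136,0.092,0],
    [-0.0539,0.3867,0.1374,0.3293,-0.0136,0.0938,0],
  ],
)

```text
t: 18.0
eef_pos: [0.582, 0.0427, 0.219]
tcp_rot: [180.0, -0.1, 167.1]
wrist_force: [0.2, -0.8, -2.3]
opening: 0.0088
gripper_force: 30.0
```

```bash
cat > fit.py <<'E'
from h import *
s=st(); c=get("wrist"); W=cloud(c); save(c["frame"],"w3")
a=np.radians(-13); ax=np.array([np.cos(a),np.sin(a)]); ay=np.array([-ax[1],ax[0]])
D=W[...,:2]-[.5822,.0407]; X=D@ax*1000; Y=D@ay*1000; z=W[...,2]*1000
f=c["frame"].astype(int)
n=(abs(X)<110)&(abs(Y)<70)
rect(W[n&(z>8)&(z<15)],"foot")
P=W[n&(z>71)&(z<78)&(abs(Y)<16)]
rect(P,"rim") if len(P) else 0
top=s["eef_pos"][2]*1000+28
m=n&(z>top-5)&(z<top+6)&(abs(Y)<12); print("slate top n",m.sum(),"z",np.nanmedian(z[m]))
P=rect(W[m],"slate top")
print("X",np.percentile(X[m],[0,1,99,100]).round(1),"Y",np.percentile(Y[m],[1,50,99]).round(1))
for lo,hi in ((-75,-50),(-50,-20),(20,50),(50,75)):
  k=m&(X>lo)&(X<hi)
  if k.sum()>5: print(lo,hi,k.sum(),np.percentile(Y[k],[2,50,98]).round(2))
for sg,nm in ((1,"+y wall"),(-1,"-y wall")):
  for lo,hi in ((-75,-40),(-40,0),(0,40),(40,75)):
    k=n&(X>lo)&(X<hi)&(z>70)&(z<79)&(Y*sg>0)&(abs(Y)<18)
    if k.sum()>10: print(nm,lo,hi,k.sum(),np.percentile(Y[k],[2,50,98]).round(2))
E
python3 fit.py
```

```text
t 18.0 pos [582.   42.7 219. ] rot [ 1.8000e+02 -1.1000e-01  1.6713e+02] F [ 0.2 -0.8 -2.3] M [0.04 0.01 0.02] open 8.8 g 30.0
foot 7398 [581.9  40.8] [110.2 188.9] 77.0 z 11.1
rim 1111 [562.2  45.4] [ 28.  129.1] 77.1 z 74.1
slate top n 3512 z 244.7520796778319
slate top 3512 [585.4  41.3] [ 23.8 148.3] 82.6 z 244.8
X [-71.3 -70.4  75.1  77.3] Y [-10.    1.9   9.9]
-75 -50 745 [-2.58  2.03  6.22]
-50 -20 859 [-2.15  2.12  6.03]
20 50 171 [-2.37  1.82  6.  ]
50 75 448 [-1.87  2.52  6.4 ]
+y wall -75 -40 129 [ 5.68 12.12 13.62]
+y wall -40 0 66 [11.87 12.95 14.03]
+y wall 0 40 65 [11.95 13.07 13.55]
-y wall -75 -40 216 [-13.9  -10.61  -6.21]
-y wall -40 0 184 [-13.31 -10.87  -7.58]
-y wall 0 40 192 [-13.68 -10.62  -7.64]
-y wall 40 75 17 [-13.78 -11.42  -7.81]
```

View pics/w3.png

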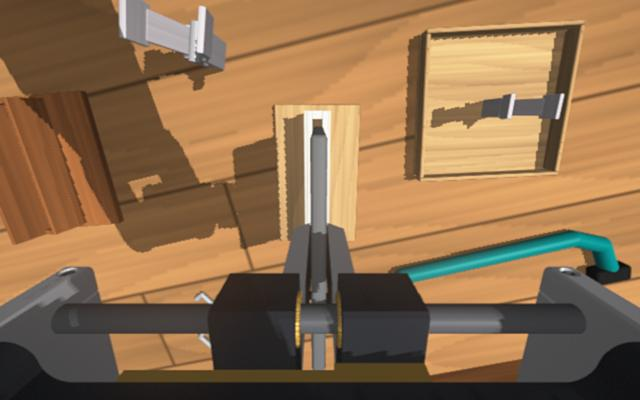

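The slate is upright over the slot, with its top edge running from (317,130) to (318,370). The slot opening is at (317,118), and the clamp is standing in the tray at (525,105). The slate is about 2 mm off in y, mostly arm lag, and 3 mm off along the slot, so I correct while descending and then look again.

Call:
play_rows(
  rows=[
    [0.001,0,0.008,0,0,0,0],
    [0.002,0,0.018,0,0,0,0],
    [0.003,0,0.028,0,0,0,0],
    [0.003,0,0.038,0,0,0,0],
    [0.003,0,0.044,0,0,0,0],
    [0.003,0,0.046,0,0,0,0],
    [0.003,0,0.046,0,0,0,0],
    [0.003,0,0.046,0,0,0,0],
    [0.003,0,0.046,0,0,0,0],
    [0.003,0,0.046,0,0,0,0],
  ],
)

```text
t: 19.3
eef_pos: [0.5792, 0.0418, 0.1738]
tcp_rot: [180.0, -0.0, 167.0]
wrist_force: [-0.2, -0.4, -3.0]
opening: 0.0089
gripper_force: 30.0
```

```bash
python3 fit.py
```

```text
t 19.3 pos [579.2  41.8 173.8] rot [ 1.7997e+02 -3.0000e-02  1.6701e+02] F [-0.2 -0.4 -3. ] M [ 0.01 -0.02  0.01] open 8.9 g 30.0
foot 8780 [582.   40.8] [110.3 187.9] 77.1 z 11.1
rim 1547 [552.5  47.6] [ 28.1 109. ] 77.0 z 74.1
slate top n 3510 z 199.48930068113185
slate top 3510 [583.1  41.9] [ 23.8 148.8] 82.5 z 199.5
X [-73.9 -72.9  72.4  75.8] Y [-9.8  0.3  9.6]
-75 -50 824 [-3.97  0.42  4.85]
-50 -20 846 [-3.61  0.7   4.57]
20 50 158 [-3.94  0.27  4.59]
50 75 437 [-3.54  0.3   4.76]
+y wall -75 -40 222 [ 6.05 11.22 13.54]
+y wall -40 0 211 [ 8.99 11.68 13.96]
+y wall 0 40 109 [ 9.18 11.28 13.46]
-y wall -75 -40 264 [-13.92 -10.39  -5.52]
-y wall -40 0 263 [-13.75 -10.68  -7.69]
-y wall 0 40 142 [-13.92 -10.86  -7.86]
```

Call:
play_rows(
  rows=[
    [0.001,-0.0004,0.003,0,0,0,0],
    [0.001,-0.0004,0.006,0,0,0,0],
    [0.001,-0.0004,0.009,0,0,0,0],
    [0.001,-0.0004,0.011,0,0,0,0],
    [0.001,-0.0004,0.0125,0,0,0,0],
    [0.001,-0.0004,0.0125,0,0,0,0],
    [0.001,-0.0004,0.0125,0,0,0,0],
    [0.001,-0.0004,0.0125,0,0,0,0],
    [0.001,-0.0004,0.0125,0,0,0,0],
    [0.001,-0.0004,0.0125,0,0,0,0],
  ],
)

```text
t: 20.6
eef_pos: [0.5781, 0.0416, 0.1612]
tcp_rot: [180.0, -0.0, 167.0]
wrist_force: [-0.3, -0.0, -2.8]
opening: 0.0086
gripper_force: 30.0
```

```bash
python3 fit.py
```

```text
t 20.6 pos [578.1  41.6 161.2] rot [ 1.7997e+02 -5.0000e-02  1.6701e+02] F [-0.3 -0.  -2.8] M [-0.05  0.03  0.03] open 8.6 g 30.0
foot 9196 [582.7  40.6] [110.2 188.6] 77.1 z 11.1
rim 1688 [549.5  48.3] [ 28.  103.1] 77.0 z 74.1
slate top n 3506 z 186.88988918760407
slate top 3506 [581.9  42.1] [ 23.7 148.5] 82.2 z 186.9
X [-74.9 -73.9  71.3  73.8] Y [-9.8 -0.1 10. ]
-75 -50 856 [-4.37  0.25  4.43]
-50 -20 843 [-4.04  0.3   4.14]
20 50 154 [-4.36 -0.16  4.17]
50 75 416 [-3.95  0.49  4.36]
+y wall -75 -40 280 [ 6.4  10.65 13.94]
+y wall -40 0 267 [ 8.18 11.08 13.96]
+y wall 0 40 101 [ 8.39 11.26 13.35]
-y wall -75 -40 301 [-13.88 -10.95  -6.49]
-y wall -40 0 274 [-13.53 -10.61  -7.74]
-y wall 0 40 119 [-13.81 -10.84  -7.91]
```

Call:
play_rows(
  rows=[
    [0,0,0.001,0,0,0,0],
    [0,0,0.002,0,0,0,0],
    [0,0,0.003,0,0,0,0],
    [0,0,0.004,0,0,0,0],
    [0,0,0.005,0,0,0,0],
    [0,0,0.006,0,0,0,0],
    [0,0,0.006,0,0,0,0],
    [0,0,0.006,0,0,0,0],
    [0,0,0.006,0,0,0,0],
    [0,0,0.006,0,0,0,0],
  ],
)

```text
t: 21.9
eef_pos: [0.5781, 0.0416, 0.1552]
tcp_rot: [180.0, -0.0, 167.0]
wrist_force: [-0.6, -0.4, -2.3]
opening: 0.0091
gripper_force: 30.0
```

```bash
python3 -c "
from h import *
s=st()"
```

```text
t 21.9 pos [578.1  41.6 155.2] rot [ 1.7997e+02 -4.0000e-02  1.6701e+02] F [-0.6 -0.4 -2.3] M [-0.01  0.06  0.04] open 9.1 g 30.0
```

Call:
play_rows(
  rows=[
    [0,0,0.001,0,0,0,0],
    [0,0,0.002,0,0,0,0],
    [0,0,0.003,0,0,0,0],
    [0,0,0.004,0,0,0,0],
    [0,0,0.005,0,0,0,0],
    [0,0,0.006,0,0,0,0],
    [0,0,0.007,0,0,0,0],
    [0,0,0.008,0,0,0,0],
    [0,0,0.008,0,0,0,0],
    [0,0,0.008,0,0,0,0],
  ],
)

```text
t: 23.15
eef_pos: [0.5781, 0.0416, 0.1472]
tcp_rot: [180.0, -0.0, 167.0]
wrist_force: [1.0, 0.3, -2.7]
opening: 0.0087
gripper_force: 30.0
```

```bash
python3 fit.py | grep -v wall
```

```text
t 23.15 pos [578.1  41.6 147.2] rot [ 1.7997e+02 -4.0000e-02  1.6701e+02] F [ 1.   0.3 -2.7] M [-0.01 -0.02  0.01] open 8.7 g 30.0
foot 9893 [582.7  40.6] [110.1 189.8] 77.0 z 11.1
rim 1895 [582.3  40.7] [ 28.1 170.3] 77.0 z 74.1
slate top n 3519 z 172.91936994761062
slate top 3519 [581.9  42. ] [ 23.8 148.6] 82.3 z 172.9
X [-74.9 -73.9  71.4  74.3] Y [-9.9 -0.1  9.8]
-75 -50 861 [-4.37  0.26  4.45]
-50 -20 837 [-4.02  0.31  4.17]
20 50 150 [-4.34 -0.13  4.22]
50 75 421 [-3.95  0.5   4.36]
```

It has entered the slot without contact, so I continue down.

Call:
play_rows(
  rows=[
    [0,0,0.003,0,0,0,0],
    [0,0,0.006,0,0,0,0],
    [0,0,0.009,0,0,0,0],
    [0,0,0.012,0,0,0,0],
    [0,0,0.015,0,0,0,0],
    [0,0,0.018,0,0,0,0],
    [0,0,0.021,0,0,0,0],
    [0,0,0.023,0,0,0,0],
    [0,0,0.025,0,0,0,0],
    [0,0,0.025,0,0,0,0],
  ],
)

```text
t: 24.45
eef_pos: [0.578, 0.0416, 0.1221]
tcp_rot: [180.0, -0.1, 167.0]
wrist_force: [1.2, -1.1, -2.4]
opening: 0.0086
gripper_force: 30.0
```

```bash
python3 -c "
from h import *
s=st()"
```

```text
t 24.45 pos [578.   41.6 122.1] rot [ 1.7998e+02 -5.0000e-02  1.6701e+02] F [ 1.2 -1.1 -2.4] M [ 0.02  0.02 -0.  ] open 8.6 g 30.0
```

Expected home is at TCP z ≈ 0.0985, so I go to 0.1005 next.

Call:
play_rows(
  rows=[
    [0,0,0.003,0,0,0,0],
    [0,0,0.006,0,0,0,0],
    [0,0,0.009,0,0,0,0],
    [0,0,0.012,0,0,0,0],
    [0,0,0.015,0,0,0,0],
    [0,0,0.017,0,0,0,0],
    [0,0,0.019,0,0,0,0],
    [0,0,0.02,0,0,0,0],
    [0,0,0.021,0,0,0,0],
    [0,0,0.0215,0,0,0,0],
  ],
)

```text
t: 25.7
eef_pos: [0.5781, 0.0417, 0.1007]
tcp_rot: [180.0, -0.0, 167.0]
wrist_force: [0.2, -0.0, -2.0]
opening: 0.009
gripper_force: 30.0
```

```bash
python3 fit.py | grep -v wall
```

```text
t 25.7 pos [578.1  41.7 100.7] rot [ 1.7997e+02 -4.0000e-02  1.6701e+02] F [ 0.2 -0.  -2. ] M [ 0.03 -0.02 -0.01] open 9.0 g 30.0
foot 12237 [571.6  43.1] [110.3 167.2] 77.0 z 11.1
rim 2811 [570.6  43.3] [ 28.1 147.3] 77.0 z 74.1
slate top n 3517 z 126.36339502350941
slate top 3517 [581.2  39.7] [ 23.9 148.4] 72.1 z 126.4
X [-75.  -74.   71.3  73.9] Y [-9.9 -0.1 10. ]
-75 -50 854 [-4.36  0.28  4.46]
-50 -20 846 [-3.99  0.33  4.18]
20 50 155 [-4.33 -0.11  4.24]
50 75 416 [-3.94  0.22  4.39]
```

Call:
play_rows(
  rows=[
    [0,0,0.0003,0,0,0,0],
    [0,0,0.0006,0,0,0,0],
    [0,0,0.0009,0,0,0,0],
    [0,0,0.0012,0,0,0,0],
    [0,0,0.0015,0,0,0,0],
    [0,0,0.0018,0,0,0,0],
    [0,0,0.002,0,0,0,0],
    [0,0,0.0022,0,0,0,0],
    [0,0,0.0022,0,0,0,0],
    [0,0,0.0022,0,0,0,0],
  ],
)

```text
t: 27.0
eef_pos: [0.5781, 0.0417, 0.0985]
tcp_rot: [180.0, -0.0, 167.0]
wrist_force: [-0.2, -0.0, -2.0]
opening: 0.0087
gripper_force: 30.0
```

```bash
python3 -c "
from h import *
s=st()"
```

```text
t 27.0 pos [578.1  41.7  98.5] rot [ 1.7997e+02 -4.0000e-02  1.6701e+02] F [-0.2 -0.  -2. ] M [ 0.03 -0.04 -0.03] open 8.7 g 30.0
```

Call:
play_rows(
  rows=[
    [0,0,0.0002,0,0,0,0],
    [0,0,0.0004,0,0,0,0],
    [0,0,0.0006,0,0,0,0],
    [0,0,0.0008,0,0,0,0],
    [0,0,0.001,0,0,0,0],
    [0,0,0.001,0,0,0,0],
    [0,0,0.001,0,0,0,0],
    [0,0,0.001,0,0,0,0],
    [0,0,0.001,0,0,0,0],
    [0,0,0.001,0,0,0,0],
  ],
)

```text
t: 28.25
eef_pos: [0.5781, 0.0417, 0.0983]
tcp_rot: [180.0, -0.0, 167.0]
wrist_force: [-5.3, 0.6, 8.6]
opening: 0.0087
gripper_force: 30.0
```

```bash
python3 fit.py | grep -E "top|pos|X"
```

```text
t 28.25 pos [578.1  41.7  98.3] rot [ 1.7997e+02 -2.0000e-02  1.6701e+02] F [-5.3  0.6  8.6] M [ 0.    1.04 -0.03] open 8.7 g 30.0
slate top n 3507 z 123.9773647820977
slate top 3507 [582.  42.] [ 23.8 148.7] 82.3 z 124.0
X [-74.9 -74.   71.3  74.1] Y [-9.8  0.3  9.7]
```

There's light contact with the floor at about 10 N, and the top edge is at home height. I release and withdraw.

Call:
play_rows(
  rows=[
    [0,0,0,0,0,0,0.12],
    [0,0,0,0,0,0,0.2],
    [0,0,0,0,0,0,0.4],
    [0,0,0,0,0,0,0.5],
    [0,0,0,0,0,0,0.5],
    [0,0,-0.015,0,0,0,0.5],
    [0,0,-0.04,0,0,0,0.5],
    [0,0,-0.07,0,0,0,0.5],
    [0,0,-0.1,0,0,0,0.5],
    [0,0,-0.12,0,0,0,0.5],
  ],
)

```text
t: 29.55
eef_pos: [0.5784, 0.0416, 0.2202]
tcp_rot: [179.9, 0.1, 167.0]
wrist_force: [0.3, -0.0, -0.1]
opening: 0.0466
gripper_force: 0.0
```

Call:
play_rows(
  rows=[
    [0,0,0,0,0,0,0.5],
    [0,0,0,0,0,0,0.5],
    [0,0,0,0,0,0,0.5],
    [0,0,0,0,0,0,0.5],
    [0,0,0,0,0,0,0.5],
    [0,0,0,0,0,0,0.5],
    [0,0,0,0,0,0,0.5],
    [0,0,0,0,0,0,0.5],
    [0,0,0,0,0,0,0.5],
    [0,0,0,0,0,0,0.5],
  ],
)

```text
t: 30.8
eef_pos: [0.5781, 0.0416, 0.2175]
tcp_rot: [180.0, -0.0, 167.0]
wrist_force: [-0.2, -0.4, -0.2]
opening: 0.0471
gripper_force: 0.0
```

```bash
python3 - <<'E'
from h import *
st(); c=get("wrist"); save(c["frame"],"w4"); W=cloud(c); z=W[...,2]*1000
n=(abs(W[...,0]-.582)<.1)&(abs(W[...,1]-.041)<.05)
rect(W[n&(z>118)&(z<131)],"slate top")
n=(abs(W[...,0]-.543)<.08)&(abs(W[...,1]-.274)<.08)
rect(W[n&(z>40)&(z<120)],"clamp")
E
```

```text
t 30.8 pos [578.1  41.6 217.5] rot [ 1.7997e+02 -4.0000e-02  1.6701e+02] F [-0.2 -0.4 -0.2] M [-0.01 -0.05  0.01] open 47.1 g 0.0
slate top 1339 [581.8  41. ] [  8.9 148.5] 77.3 z 123.9
clamp 1375 [542.9 272.3] [53.1 24. ] 77.0 z 80.1
```

View pics/w4.png

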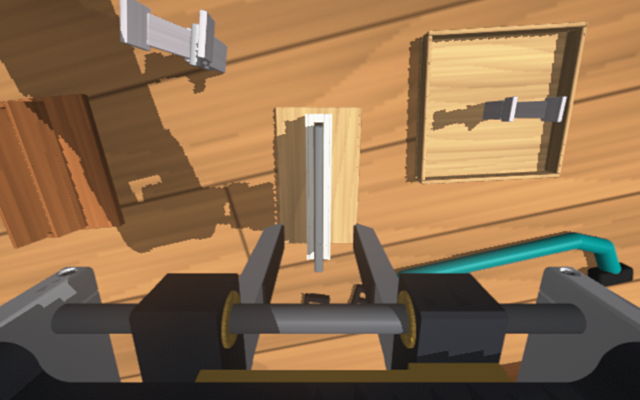

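The slate is seated in the slot, with its top edge from (318,120) to (318,270), in line and centred within 1 mm. The clamp is standing in the tray at (525,107), and the gripper is clear. I'm handing in.

```bash
python3 -c "
from cell import robot
print(robot.hand_in())"
```

```text
the job is handed in; nothing more can be done
None
```

The job is handed in, though no verdict came back: my last look showed the clamp standing let go in the tray and the slate fully home in the slot, after about 31 s of the 62 s allowed.

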